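# Set a praline mould on the filling rest and clamp the sliding leg at its mark

## Robot

A 7-joint arm with a two-finger parallel gripper is mounted at the origin on the work surface. World frame = base frame: x ahead of the robot, y to its left, z up, the work surface at z = 0. Lengths are in m, angles in degrees, forces in N, time in s.
With the tool pointing down it reaches from about 0.35 to 0.9 m from the base axis. Payload 8.1 kg.
Tool frame: the origin (TCP) lies at the very end of the fingers, on their centre line; the grasp point (between the pads) lies 19 mm behind it (manip.hold_point_z is the distance from the TCP to the grasp point, in m); z points along the fingers, y is the line along which they close (so a half turn about z gives the same grasp; the last joint's range is limited). The gripper opens to 92 mm and grips with 3 to 60 N. Pads are 19 mm wide; open, the fingers measure 130 mm over their backs; the gripper's body (75 mm by 190 mm) begins 47 mm behind the grasp point.
Start: joints at [69.122, 24.895, 1.432, 90.138, -0.665, 64.973, -4.303], TCP at [0.162, -0.604, 0.227] pointing down, gripper open.
Joint ranges: [-149.89, 149.89], [-25.12, 119.58], [-72.63, 75.52], [4.76, 147.25], [-75.54, 255.54], [6.69, 114.76], [-157.13, 157.13]. Speed limits (degrees/s): [127.2, 127.2, 172.46, 172.46, 180, 180, 180].

## Interface

Orientations are given as [roll, pitch, yaw] about the fixed x, y, z axes, in that order (R = Rz(yaw) Ry(pitch) Rx(roll)).
In Python, from rig import manip gives the robot as it stands.
- The arm moves only by the tool play_rows, never from a script. Its argument "rows" is a list of rows, each an object with "slide": the shift along the tool's x, y, z scaled (see below), a list of three; "yaw": the turn about the tool's z scaled (see below); "hand": the opening, from 0 (shut) to 1 (fully open). In form: [{"slide": [tx, ty, tz], "yaw": yaw, "hand": hand}, ...]. A call has exactly 10 rows; each row is the pose to reach, as a shift and turn from the pose commanded when the call began, along the tool's axes at that moment; what a row does not reach only later rows make up. The controller multiplies each number of a shift by 500 mm and each number of a turn by 90 degrees. A row lasts 1/8 s, in which the tool goes at most 62.5 mm and 10.7 degrees, less where a joint would pass 70% of its speed; a pose out of reach is approached as far as the arm can. A call with a number of a shift or a turn outside -1 to 1 is refused whole. A call with a gripper value outside its range is refused whole. The fingers move at their own pace and stop on an object; the grip force is fixed at half the most. Time passes only in rows, so rows that repeat a pose let the fingers close, or fill a call up. It gives the time, the measured TCP pose, the force, the opening and the grip force at its end, in the units of the state.
- manip.sense(): the state, without advancing time (a new reading comes with each control period).
- manip.get_image(name): name is "scene" or "top"; returns a dict with "img" (384x512x3 uint8, red, green, blue), "fov_y" (degrees; the focal length in pixels is half the picture's height over the tangent of half this angle, whatever the lens; pixels are square), "cx", "cy" (the principal point, pixels), "R" (3x3) and "t" (3): a world point X has camera coordinates R X + t. Camera axes: x right, y down, z forward; pixel columns grow to the right and rows downward; lengths in m; the calibration is good to about 2 mm. A picture is of the moment at which its call begins. There is no depth.
- manip.sign_off(): hands the job in; it is judged then, once.
The state is a dict: "t": time; "qpos": joint angles; "joint_vel": joint speeds; "effort": joint torques, N m; "ee_pos": TCP position; "tcp_rot": TCP orientation; "wrist_force": force on the tool from outside, world axes, zero at the start; "torque": the same for the moment, N m; "width": opening from 0.0 (shut) to 1.0 (fully open); "grip_force": force on a finger pad.
Only numpy, scipy, OpenCV 4.12 (cv2) and the standard library are available. Lean on these libraries where they do the work, as an engineer would, in place of code of your own. Each camera call takes 0.05 s, during which the arm holds its last target. There are 200 camera calls.

## Task

Lay the pale mould with pink cavities, cavities up, along the two raised rails of the steel filling rest, between its end stop and its sliding leg, and let go. Then take the sprung leg by its fin, push it in until its blue pointer stands at the green mark, and, holding it there, slide the red cam lever along the fin fully closed. Finish still holding the leg by the fin, pointer at the mark and lever closed; do not disturb the other things on the bench.

Things in the scene. Friction and masses are not known exactly. Their poses are not given: they have to be found in the camera images.
- mould_c (a point): centre (half-way up) of the loose pale plastic mould with 2 x 5 pink cavities in its upper face: 60 (x) x 160 (y) x 28 (z) mm, about 0.22 kg, it starts flat on the bench, cavities up. Its y axis runs along its length; it may lie on the rest either way round. Grip it across its 60 mm width
- stand: the steel filling rest, fixed; origin on the bench under the middle of its rails, y along the rails towards the sliding leg, z up. End stop at the -y end: inner face at y = -85 mm, 80 mm high, 50 mm wide. Base plate 110 x 200 x 12 mm
- rest_mid (a point): middle of the support: 60 mm above the bench, level with the tops of the two rails, each 8 mm wide, centred at x = -18 and +18 mm and 200 mm long along y (axes as the stand's). A mould lying on them has its centre 14 mm above this point; with its centre from 4 mm short of this point (towards the end stop) to 20 mm past it along y it clears the end stop and the open leg; the leg may then nudge it along
- stop_face (a point): middle of the inner face of the leg's white stop plate (50 mm wide, 50 to 80 mm above the bench), 50 mm on the stand's -y side of the fin's middle. Leg fully out: at stand y = 153 mm; leg at the mark: somewhere from 78 to 102 mm. It pushes a mould that is in its way along the rails
- fin_grip (a point): where to take the sliding leg: on its upright aluminium fin, midway through the fin's 14 mm thickness (along the stand's y), 108 mm above the bench. The fin runs from 24 mm on the stand's -x side of this point to 81 mm on its +x side and from 65 to 130 mm high; under it is a post 28 mm thick
- leg: the sliding leg with its fin; origin at bench level under its post, axes as the stand's; fin_grip at (-36, 0, 108) mm. The leg is guided along the stand's y; it starts fully out (+y) and moves up to 90 mm in (-y) against a spring of 2.5 to 5 N that pushes it out again when let go
- pointer (a point): tip of the leg's thin blue pointer arm, 54 mm above the bench: same stand y as the middle of the fin, 112 mm from fin_grip on the stand's +x side
- mark (a point): the length mark: white line on the bright green rider (20 x 10 x 10 mm) on the scale bar on the stand's +x side, 54 mm above the bench; axes as the stand's. The leg is at its mark when the pointer has the same stand y as this. Its place differs each time; leave the rider where it is
- lever_face (a point): middle of the face, looking to the stand's -x, of the red cam lever: a crossbar astride the fin, 72 mm long (along y), 85 to 120 mm above the bench (its saddle on the fin to 132 mm), 12 mm thick. Fingers holding the fin on the -x side of it push it closed as they slide along the fin to +x
- lever (a joint): the red cam lever's travel along the fin, in m: 0 open, 0.022 fully closed at its stop, growing along the stand's +x, away from fin_grip. It starts at 0 to 0.004, slides with about 4 N and stays on the leg where it is left
- spare_mould_c (a point): centre of a loose dark grey mould with brown cavities, same size as the pale one; leave alone
- red_bottle_c (a point): centre of a loose red bottle of colour, 42 mm across, 115 mm high; leave alone
- yellow_bottle_c (a point): centre of a loose yellow bottle of colour, 42 mm across, 115 mm high; leave alone
- jar_c (a point): centre of a loose amber jar, 70 mm across, 90 mm high; leave alone
- bowl_c (a point): centre of a loose steel bowl, 140 mm across, 60 mm high; leave alone
- palette_knife: loose palette knife lying flat, 240 mm long along its x; leave alone
- brush: loose brush lying flat, 200 mm long along its x; leave alone
Things that resemble listed ones, but are neither listed nor needed, are in the scene too. What is shaped like the part that bears mould_c but purple is not meant.

How it is judged:
By the outcome, as a careful person would: the job done as asked, in the order asked, and still so for the second after the job is handed in, while the arm keeps its last pose, push and grip.
It also fails if it takes over 64 s, if anything falls off the work surface, if the arm or the gripper's body presses on something with over 40 N, if the wrist force passes 120 N, or if a joint passes its speed limit or range.

## Working session

There is one attempt and no reset: what is moved stays moved. The work goes in short steps, Python scripts to look and compute and a tool call to move; the robot and the scene stay as the last step left them, time stands still between calls to the robot, and variables do not carry over. Pictures are saved under pics/ and viewed, at most 10 in all, crops included, and the job is handed in when it is done.

Besides the shell and the picture viewer there is one more tool, called after "Emit:" as a command line: name --argument value ..., lists and objects as JSON in quotes. play_rows: Moves the arm, as the interface text tells. Its arguments: {"type":"object","properties":{"rows":{"type":"array"}},"required":["rows"]}

```bash
ls; mkdir -p pics; cat > h.py <<'E'
import numpy as np, cv2
from rig import manip
def cam(n):
    d=manip.get_image(n); d['f']=d['img'].shape[0]/2/np.tan(np.radians(d['fov_y'])/2); d['R']=np.array(d['R']); d['t']=np.array(d['t']); return d
def ray(d,uv):
    v=d['R'].T@np.array([(uv[0]-d['cx'])/d['f'],(uv[1]-d['cy'])/d['f'],1]); return -d['R'].T@d['t'],v
def onz(d,uv,z):
    c,v=ray(d,uv); return c+v*(z-c[2])/v[2]
def proj(d,X):
    p=d['R']@np.array(X)+d['t']; return np.array([d['cx'],d['cy']])+d['f']*p[:2]/p[2]
def tri(d1,u1,d2,u2):
    c1,v1=ray(d1,u1);c2,v2=ray(d2,u2); A=np.c_[v1,-v2]; s=np.linalg.lstsq(A,c2-c1,rcond=None)[0]
    a,b=c1+v1*s[0],c2+v2*s[1]; return (a+b)/2,np.linalg.norm(a-b)
E
python3 - <<'E'
from h import *
for n in('scene','top'):
    d=cam(n); cv2.imwrite(f'pics/{n}0.png',cv2.resize(d['img'][:,:,::-1],(800,600),interpolation=cv2.INTER_CUBIC))
    print(n,d['f'],d['cx'],d['cy'],-d['R'].T@d['t'],d['R'].round(3).tolist())
print(manip.sense())
E
```

```text
pics
scene 366.7052497593657 251.712819549681 190.92052898835408 [1.34889937 0.22770071 0.92504244] [[-0.262, 0.965, 0.015], [0.664, 0.191, -0.723], [-0.701, -0.179, -0.69]]
top 390.9609123396958 262.5609085369668 191.72491802738418 [ 0.43897648 -0.01858269  1.43993459] [[0.008, -1.0, 0.003], [-0.998, -0.008, -0.063], [0.063, -0.002, -0.998]]
{'t': 0.1, 'qpos': array([69.11935557, 24.93189915,  1.42933748, 90.18322938, -0.66305372,
       64.97357245, -4.30206842]), 'joint_vel': array([ 0.0170124 , -0.08920904,  0.03394107, -0.08967325, -0.03140651,
       -0.03712639,  0.04837336]), 'effort': array([ 3.34122655e-03, -6.69117665e+01,  9.88096744e-01, -3.15141428e+01,
       -6.05483260e-02,  3.75194033e-02,  7.57774728e-05]), 'ee_pos': array([ 0.16162168, -0.60327051,  0.22603367]), 'tcp_rot': array([-1.79919980e+02,  8.09326753e-03,  1.50010467e+01]), 'wrist_force': array([ 0.18144039,  0.50252997, -0.49962416]), 'torque': array([-0.03507222,  0.02963541,  0.00691384]), 'grip_force': 0.0, 'width': 1.0013147986733926}
```

View pics/top0.png

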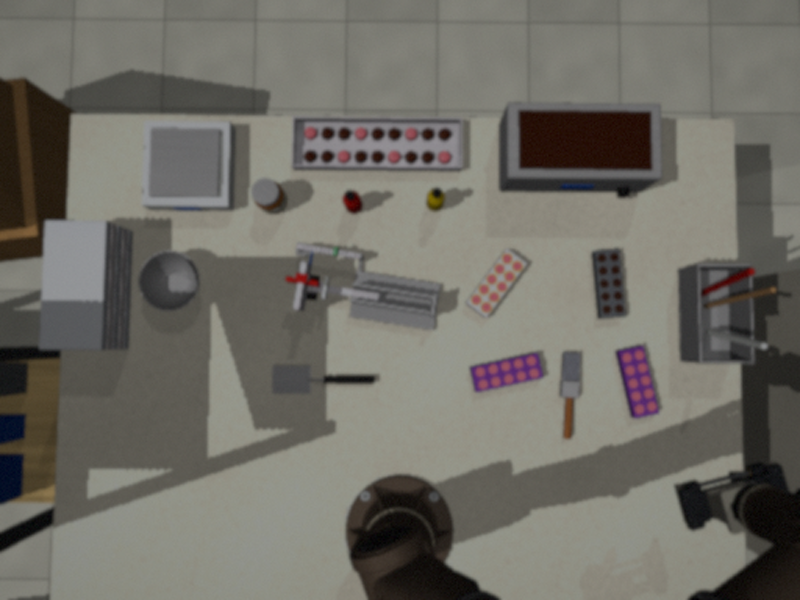

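View pics/scene0.png

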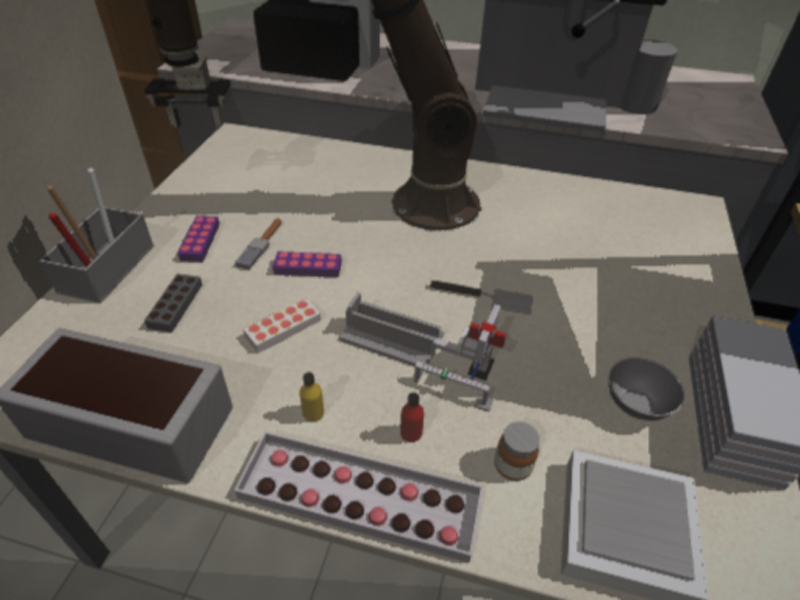

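Top view: the pale mould with pink cavities is at (498,283). It could be confused with the purple moulds at (507,371) and (637,381), the dark grey one at (609,283) and the box of sweets at (378,145). The description fits (498,283). The steel rest is at (395,298), with its leg, red lever and fin at about (305,280) and its scale bar at about (330,250). Next is a close crop to check this.

```bash
python3 - <<'E'
from h import *
d=cam('top'); s=cam('scene'); np.save('/tmp/d.npy',d,allow_pickle=True)
a=cv2.resize(d['img'][148:213,176:342],(800,313),interpolation=cv2.INTER_CUBIC)
b=cv2.resize(s['img'][183:263,211:325],(410,287),interpolation=cv2.INTER_CUBIC)
b2=cv2.resize(s['img'][185:230,150:215],(390,270),interpolation=cv2.INTER_CUBIC)
o=np.zeros((600,800,3),np.uint8);o[:313]=a;o[313:600,:410]=b;o[313:583,410:]=b2
cv2.imwrite('pics/c1.png',o[:,:,::-1])
for n,c in(('top',d),('scene',s)):
    H=cv2.cvtColor(c['img'],cv2.COLOR_RGB2HSV)
    for nm,m in(('green',cv2.inRange(H,(45,90,40),(80,255,255))),('red',cv2.inRange(H,(0,170,60),(4,255,255))|cv2.inRange(H,(174,170,60),(180,255,255))),('pink',cv2.inRange(H,(0,70,120),(10,169,255))|cv2.inRange(H,(168,70,120),(180,169,255))),('blue',cv2.inRange(H,(100,120,30),(130,255,255)))):
        k,_,st,ce=cv2.connectedComponentsWithStats(m)
        print(n,nm,[(st[i,4],*ce[i].round(1)) for i in range(1,k) if st[i,4]>=3])
E
```

```text
top green []
top red [(np.int32(51), np.float64(224.9), np.float64(129.6)), (np.int32(96), np.float64(467.5), np.float64(178.8)), (np.int32(64), np.float64(194.3), np.float64(178.8))]
top pink [(np.int32(34), np.float64(197.7), np.float64(84.5)), (np.int32(36), np.float64(230.1), np.float64(84.7)), (np.int32(35), np.float64(262.4), np.float64(84.8)), (np.int32(31), np.float64(219.3), np.float64(99.5)), (np.int32(35), np.float64(251.4), np.float64(99.8)), (np.int32(37), np.float64(283.6), np.float64(99.9)), (np.int32(3), np.float64(219.0), np.float64(127.0)), (np.int32(28), np.float64(324.3), np.float64(165.2)), (np.int32(29), np.float64(330.6), np.float64(169.7)), (np.int32(29), np.float64(319.3), np.float64(171.7)), (np.int32(4), np.float64(192.5), np.float64(175.0)), (np.int32(29), np.float64(325.7), np.float64(176.6)), (np.int32(28), np.float64(314.4), np.float64(178.4)), (np.int32(4), np.float64(191.5), np.float64(180.0)), (np.int32(30), np.float64(320.7), np.float64(183.2)), (np.int32(28), np.float64(309.4), np.float64(184.5)), (np.int32(29), np.float64(315.7), np.float64(189.6)
[... 3239 characters left out ...]
(6), np.float64(302.7), np.float64(207.2)), (np.int32(8), np.float64(313.1), np.float64(207.2)), (np.int32(23), np.float64(174.3), np.float64(210.8)), (np.int32(6), np.float64(309.7), np.float64(210.0)), (np.int32(9), np.float64(269.7), np.float64(261.6)), (np.int32(72), np.float64(178.8), np.float64(292.2)), (np.int32(72), np.float64(219.7), np.float64(302.8)), (np.int32(75), np.float64(262.2), np.float64(313.8)), (np.int32(80), np.float64(198.4), np.float64(317.4)), (np.int32(80), np.float64(241.8), np.float64(329.1)), (np.int32(86), np.float64(287.4), np.float64(341.5))]
scene blue [(np.int32(142), np.float64(508.5), np.float64(213.1)), (np.int32(3), np.float64(302.7), np.float64(239.0))]
```

View pics/c1.png

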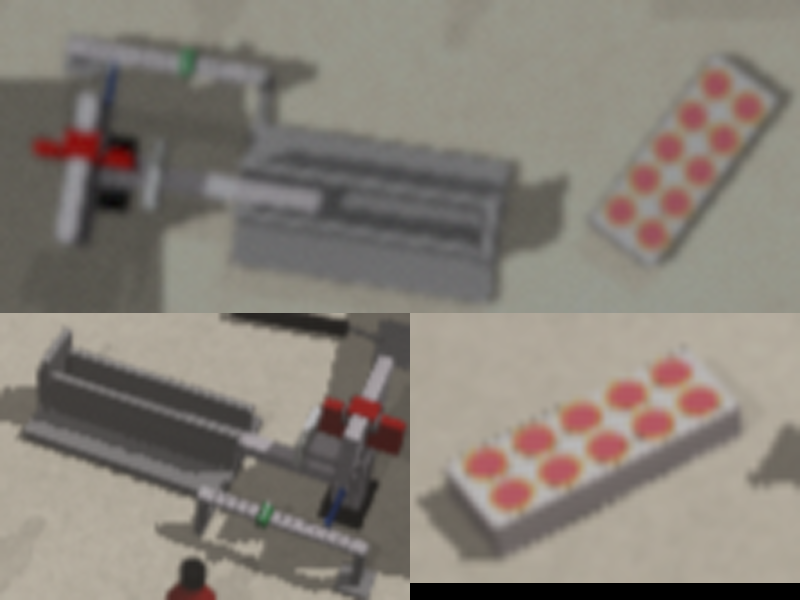

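The crop confirms the choice: the pale mould has 2 x 5 pink cavities. In the top crop, the rest's base plate corners are about (268,125), (515,157), (493,300) and (232,262). The fin runs (88,93) to (68,242), the lever bar (35,148) to (132,158), the green rider is at (188,62) and the blue pointer at (113,68).

```bash
python3 - <<'E'
from h import *
d=np.load('/tmp/d.npy',allow_pickle=True).item(); s=cam('scene')
T=lambda u,v,z: onz(d,((u+.5)/4.82+175.5,(v+.5)/4.815+147.5),z)
ang=lambda a,b: np.degrees(np.arctan2(*(b-a)[[1,0]]))
P=np.array([T(268,125,.012),T(515,157,.012),T(493,300,.012),T(232,262,.012)])
print('plate',P[:,:2].round(4).tolist(),'c',P.mean(0)[:2],'len',[np.linalg.norm(P[i]-P[(i+1)%4]).round(4) for i in range(4)])
print('yaw-90 via long edges',ang(P[1],P[0])-90,ang(P[2],P[3])-90,'short',ang(P[2],P[1]),ang(P[3],P[0]))
f0,f1=T(68,242,.13),T(88,93,.13);print('fin',f0,f1,np.linalg.norm(f1-f0),ang(f0,f1))
l0,l1=T(35,148,.12),T(132,158,.12);print('lever',l0,l1,np.linalg.norm(l1-l0),ang(l1,l0)-90,(l0+l1)/2)
r=T(188,62,.059);print('rider',r,'ptr',T(113,68,.054))
p0,p1=T(70,48,.054),T(262,72,.054);print('bar',ang(p1,p0)-90)
def pinks(c,lo,hi):
    H=cv2.cvtColor(c['img'],cv2.COLOR_RGB2HSV);m=cv2.inRange(H,(0,70,120),(10,169,255))|cv2.inRange(H,(168,70,120),(180,169,255))
    k,_,st,ce=cv2.connectedComponentsWithStats(m);return np.array([ce[i] for i in range(1,k) if st[i,4]>10 and lo[0]<ce[i][0]<hi[0] and lo[1]<ce[i][1]<hi[1]])
q=pinks(d,(295,160),(335,200));X=np.array([onz(d,p,.028) for p in q]);c=X.mean(0);e=np.linalg.svd(X-c)[2][0];print('mould',len(q),c,'y axis deg',np.degrees(np.arctan2(e[1],e[0])))
q=pinks(s,(160,190),(200,215));print('scene check',len(q),onz(s,q.mean(0),.028), 'proj rider',proj(s,r))
E
```

```text
plate [[0.5943, 0.0934], [0.5714, -0.0947], [0.4625, -0.0786], [0.4897, 0.1194]] c [0.5294753  0.00986159] len [np.float64(0.1896), np.float64(0.1101), np.float64(0.1998), np.float64(0.1078)]
yaw-90 via long edges -6.952425980822397 -7.8324539414131635 short -8.43240642441121 -13.914895950579675
fin [0.49852106 0.22216676 0.13      ] [0.60296819 0.2102339  0.13      ] 0.10512657578720645 -6.517657611938663
lever [0.56498724 0.24847927 0.12      ] [0.55848047 0.18020837 0.12      ] 0.06858027392618789 -5.4443022545102195 [0.56173386 0.21434382 0.12      ]
rider [0.63549067 0.14934377 0.059     ] ptr [0.63126548 0.20536838 0.054     ]
bar -6.70204691149236
mould 10 [ 0.56929205 -0.22108461  0.028     ] y axis deg 143.1889053579468
scene check 8 [ 0.56377842 -0.21765775  0.028     ] proj rider [284.01591534 236.44711526]
```

Emit:
play_rows --rows '[{"slide": [0.098,-0.053,0],"yaw": -0.1,"hand": 1},{"slide": [0.197,-0.106,0],"yaw": -0.2,"hand": 1},{"slide": [0.295,-0.158,0],"yaw": -0.3,"hand": 1},{"slide": [0.394,-0.211,0],"yaw": -0.4,"hand": 1},{"slide": [0.492,-0.264,0],"yaw": -0.5,"hand": 1},{"slide": [0.59,-0.317,0],"yaw": -0.6,"hand": 1},{"slide": [0.689,-0.37,0],"yaw": -0.7,"hand": 1},{"slide": [0.787,-0.422,0],"yaw": -0.8,"hand": 1},{"slide": [0.886,-0.475,0],"yaw": -0.9,"hand": 1},{"slide": [0.984,-0.528,0],"yaw": -1.0,"hand": 1}]'

```text
t: 1.5
ee_pos: [0.5698, -0.2202, 0.2268]
tcp_rot: [180.0, 0.0, 105.3]
wrist_force: [0.4, -0.9, -0.1]
width: 0.998
grip_force: 0.0
```

```bash
cat >> h.py <<'E'
from scipy.spatial.transform import Rotation as Ro
def to(p,yaw):
    s=manip.sense(); R=Ro.from_euler('xyz',s['tcp_rot'],degrees=True).as_matrix()
    dy=(s['tcp_rot'][2]-yaw+180)%360-180
    print('at',s['ee_pos'].round(4),s['tcp_rot'].round(2),'t',round(s['t'],2),'q7',s['qpos'][6].round(1),'F',s['wrist_force'].round(1),'w',round(s['width'],3),'g',s['grip_force'])
    print('-> slide',(R.T@(np.array(p)-s['ee_pos'])/.5).round(4),'yaw',round(dy/90,4))
E
python3 -c "
from h import *
to([.569,-.221,.1],143.2)"
```

```text
at [ 0.5698 -0.2202  0.2268] [1.8000e+02 2.0000e-02 1.0527e+02] t 1.5 q7 20.3 F [ 0.4 -0.9 -0.1] w 0.998 g 0.0
-> slide [-0.001  -0.0019  0.2536] yaw -0.4215
```

Emit:
play_rows --rows '[{"slide": [0,0,0.06],"yaw": -0.1,"hand": 1},{"slide": [0,0,0.12],"yaw": -0.2,"hand": 1},{"slide": [-0.001,-0.002,0.18],"yaw": -0.3,"hand": 1},{"slide": [-0.001,-0.002,0.24],"yaw": -0.4,"hand": 1},{"slide": [-0.001,-0.002,0.27],"yaw": -0.42,"hand": 1},{"slide": [-0.001,-0.002,0.32],"yaw": -0.42,"hand": 1},{"slide": [-0.001,-0.002,0.37],"yaw": -0.42,"hand": 1},{"slide": [-0.001,-0.002,0.41],"yaw": -0.42,"hand": 1},{"slide": [-0.001,-0.002,0.435],"yaw": -0.42,"hand": 1},{"slide": [-0.001,-0.002,0.445],"yaw": -0.42,"hand": 1}]'

```text
t: 2.75
ee_pos: [0.5678, -0.2221, 0.0038]
tcp_rot: [-180.0, -0.0, 142.8]
wrist_force: [-0.3, 0.0, -0.3]
width: 1.0
grip_force: 0.0
```

Emit:
play_rows --rows '[{"slide": [0,0,0.001],"yaw": 0,"hand": 0.75},{"slide": [0,0,0.001],"yaw": 0,"hand": 0.6},{"slide": [0,0,0.001],"yaw": 0,"hand": 0.4},{"slide": [0,0,0.001],"yaw": 0,"hand": 0.4},{"slide": [0,0,0.001],"yaw": 0,"hand": 0.4},{"slide": [0,0,0.001],"yaw": 0,"hand": 0.4},{"slide": [0,0,0.001],"yaw": 0,"hand": 0.4},{"slide": [0,0,0.001],"yaw": 0,"hand": 0.4},{"slide": [0,0,-0.02],"yaw": 0,"hand": 0.4},{"slide": [0,0,-0.06],"yaw": 0,"hand": 0.4}]'

```text
t: 4.0
ee_pos: [0.5668, -0.2221, 0.0343]
tcp_rot: [-179.9, -0.1, 142.8]
wrist_force: [0.3, -0.6, -3.0]
width: 0.652
grip_force: 30.0
```

```bash
python3 -c "
from h import *
y=np.array([.1219,.9925]); o=np.array([.532,.0135])
print(o+.007*y)
to([*(o+.007*y),.18],83)"
```

```text
[0.5328533 0.0204475]
at [ 0.5668 -0.2221  0.0343] [-1.7994e+02 -1.2000e-01  1.4280e+02] t 4.0 q7 46.4 F [ 0.3 -0.6 -3. ] w 0.652 g 29.990728497505188
-> slide [ 0.348   0.3451 -0.291 ] yaw 0.6644
```

Emit:
play_rows --rows '[{"slide": [0,0,-0.08],"yaw": 0,"hand": 0.4},{"slide": [0.01,0.01,-0.17],"yaw": 0.05,"hand": 0.4},{"slide": [0.06,0.06,-0.25],"yaw": 0.13,"hand": 0.4},{"slide": [0.12,0.12,-0.29],"yaw": 0.22,"hand": 0.4},{"slide": [0.18,0.18,-0.29],"yaw": 0.32,"hand": 0.4},{"slide": [0.24,0.24,-0.29],"yaw": 0.42,"hand": 0.4},{"slide": [0.29,0.29,-0.29],"yaw": 0.52,"hand": 0.4},{"slide": [0.33,0.325,-0.29],"yaw": 0.6,"hand": 0.4},{"slide": [0.348,0.345,-0.29],"yaw": 0.664,"hand": 0.4},{"slide": [0.348,0.345,-0.29],"yaw": 0.664,"hand": 0.4}]'

```text
t: 5.25
ee_pos: [0.5334, 0.0219, 0.1803]
tcp_rot: [180.0, -0.0, 83.2]
wrist_force: [-0.9, -1.0, -1.8]
width: 0.651
grip_force: 30.0
```

```bash
python3 - <<'E'
from h import *
d=cam('top'); s=cam('scene')
a=cv2.resize(d['img'][135:225,170:305],(600,400),interpolation=cv2.INTER_CUBIC)
b=cv2.resize(s['img'][130:270,190:340],(643,600),interpolation=cv2.INTER_CUBIC)
cv2.imwrite('pics/c2.png',b[:,:,::-1])
to([.5329,.0204,.08],83)
for n,X in(('stand o rail+y -18',(-.018,.1,.06)),('+18,+',(.018,.1,.06)),('18,-',(.018,-.1,.06)),('endstop top',(0,-.085,.08)),('plate corner',(.055,-.1,.012)),('plate corner+',(.055,.1,.012))):
    c,si=np.cos(np.radians(-7)),np.sin(np.radians(-7)); w=[.532+c*X[0]-si*X[1],.0135+si*X[0]+c*X[1],X[2]]
    p=proj(s,w); print(n,((p-[190,130]+.5)*4.286-.5).round(0))
E
```

```text
at [0.5336 0.0198 0.1798] [1.7997e+02 3.0000e-02 8.3160e+01] t 5.35 q7 -25.2 F [ 0.6 -0.8 -2.8] w 0.649 g 29.990520179271698
-> slide [ 0.0011 -0.0016  0.1996] yaw 0.0018
stand o rail+y -18 [389. 340.]
+18,+ [373. 372.]
18,- [131. 297.]
endstop top [157. 269.]
plate corner [113. 372.]
plate corner+ [353. 449.]
```

View pics/c2.png

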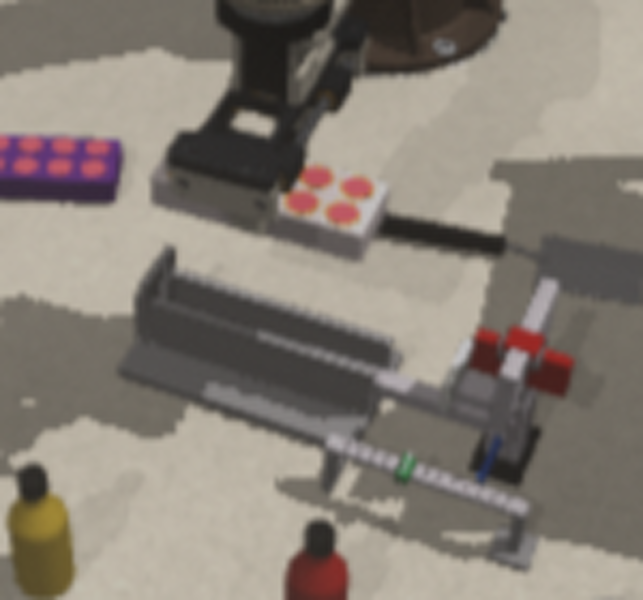

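The scene crop shows the mould held level, cavities up. The rest's near base corner is at (120,372) against (113,372) predicted, and the rail ends are at (398,350) and (385,376) against (389,340) and (373,372). So the rest lies roughly 5 mm further along +y than I estimated. I'll check with fin and plate points across the two views.

```bash
python3 - <<'E'
from h import *
d=cam('top'); s=cam('scene')
S=lambda u,v:((u+.5)/4.286+189.5,(v+.5)/4.286+129.5)
T=lambda u,v:((u+.5)/4.82+175.5,(v+.5)/4.815+147.5)
for n,t,c in(('fin -x end top',T(70,240),S(549,284)),('plate corner +x-y',T(515,157),S(120,373)),('rider',T(188,60),S(405,463)),('endstop top mid',T(494,205),S(155,270)),('lever saddle',T(85,143),S(526,334)),('fin +x end',T(88,95),S(512,376))):
    print(n,*[x.round(4) for x in tri(d,t,s,c)])
print('rider onz',onz(s,S(405,463),.057),onz(s,S(488,462),.054))
E
```

```text
fin -x end top [0.5    0.2231 0.1236] 0.0023
plate corner +x-y [ 0.5708 -0.0917  0.007 ] 0.007
rider [0.6374 0.15   0.0558] 0.0005
endstop top mid [ 0.5289 -0.0731  0.0856] 0.0058
lever saddle [0.5669 0.2132 0.1351] 0.0049
fin +x end [0.6017 0.2113 0.1279] 0.0016
rider onz [0.63832726 0.15036907 0.057     ] [0.61880645 0.20675492 0.054     ]
```

Emit:
play_rows --rows '[{"slide": [0.003,-0.001,0.03],"yaw": 0.002,"hand": 0.4},{"slide": [0.007,-0.003,0.07],"yaw": 0.002,"hand": 0.4},{"slide": [0.007,-0.003,0.11],"yaw": 0.002,"hand": 0.4},{"slide": [0.007,-0.003,0.15],"yaw": 0.002,"hand": 0.4},{"slide": [0.007,-0.003,0.185],"yaw": 0.002,"hand": 0.4},{"slide": [0.007,-0.003,0.21],"yaw": 0.002,"hand": 0.4},{"slide": [0.007,-0.003,0.222],"yaw": 0.002,"hand": 0.4},{"slide": [0.007,-0.003,0.227],"yaw": 0.002,"hand": 0.4},{"slide": [0.007,-0.003,0.23],"yaw": 0.002,"hand": 0.4},{"slide": [0.007,-0.003,0.232],"yaw": 0.002,"hand": 0.4}]'

```text
t: 6.7
ee_pos: [0.5329, 0.0242, 0.0641]
tcp_rot: [179.9, 0.0, 82.9]
wrist_force: [-5.5, -0.8, 15.9]
width: 0.653
grip_force: 30.0
```

```bash
python3 -c "
from h import *
to([.5326,.0234,.0635],83)
d=cam('scene')
cv2.imwrite('pics/c3.png',cv2.resize(d['img'][150:260,200:340],(764,600),interpolation=cv2.INTER_CUBIC)[:,:,::-1])"
```

```text
at [0.5329 0.0242 0.0641] [1.7994e+02 1.0000e-02 8.2850e+01] t 6.7 q7 -31.1 F [-5.5 -0.8 15.9] w 0.653 g 29.995627105236053
-> slide [-0.0016 -0.0003  0.0013] yaw -0.0016
```

View pics/c3.png

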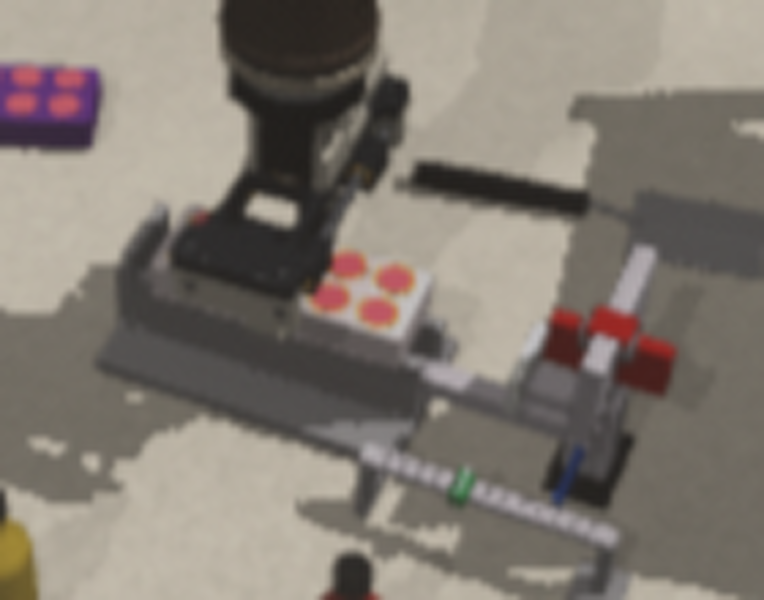

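The mould is on the rails: 16 N upward contact force, with its +y end just short of the rail ends at (420,340). I'll let go and lift.

Emit:
play_rows --rows '[{"slide": [0,0,-0.002],"yaw": 0,"hand": 0.75},{"slide": [0,0,-0.002],"yaw": 0,"hand": 0.9},{"slide": [0,0,-0.002],"yaw": 0,"hand": 1},{"slide": [0,0,-0.002],"yaw": 0,"hand": 1},{"slide": [0,0,-0.03],"yaw": 0,"hand": 1},{"slide": [0,0,-0.08],"yaw": 0,"hand": 1},{"slide": [0,0,-0.15],"yaw": 0,"hand": 1},{"slide": [0,0,-0.22],"yaw": 0,"hand": 1},{"slide": [0,0,-0.28],"yaw": 0,"hand": 1},{"slide": [0,0,-0.3],"yaw": 0,"hand": 1}]'

```text
t: 8.0
ee_pos: [0.5334, 0.0244, 0.2158]
tcp_rot: [179.8, -0.0, 82.9]
wrist_force: [0.0, -0.2, 0.1]
width: 0.999
grip_force: 0.0
```

```bash
python3 -c "
from h import *
to([.5215,.221,.2141],173)"
```

```text
at [0.5334 0.0244 0.2158] [ 1.7979e+02 -4.0000e-02  8.2860e+01] t 8.0 q7 -24.9 F [ 0.  -0.2  0.1] w 0.999 g 0.0
-> slide [ 0.3872 -0.0725  0.0034] yaw -1.0015
```

Emit:
play_rows --rows '[{"slide": [0.04,-0.007,0],"yaw": -0.1,"hand": 0.9},{"slide": [0.08,-0.014,0],"yaw": -0.2,"hand": 0.8},{"slide": [0.12,-0.021,0],"yaw": -0.3,"hand": 0.7},{"slide": [0.16,-0.029,0],"yaw": -0.4,"hand": 0.7},{"slide": [0.2,-0.036,0],"yaw": -0.5,"hand": 0.7},{"slide": [0.24,-0.043,0],"yaw": -0.6,"hand": 0.7},{"slide": [0.28,-0.05,0],"yaw": -0.7,"hand": 0.7},{"slide": [0.32,-0.058,0],"yaw": -0.8,"hand": 0.7},{"slide": [0.36,-0.065,0],"yaw": -0.9,"hand": 0.7},{"slide": [0.387,-0.072,0],"yaw": -1.0,"hand": 0.7}]'

```text
t: 9.25
ee_pos: [0.5202, 0.2214, 0.2127]
tcp_rot: [-180.0, -0.1, 173.2]
wrist_force: [-0.2, -0.5, 0.2]
width: 0.698
grip_force: 0.0
```

```bash
python3 - <<'E'
from h import *
to([.522,.2205,.089],173.3)
d=cam('top'); s=cam('scene')
a=cv2.resize(d['img'][140:215,170:300],(520,300),interpolation=cv2.INTER_CUBIC)
b=cv2.resize(s['img'][165:240,200:330],(520,300),interpolation=cv2.INTER_CUBIC)
cv2.imwrite('pics/c4.png',np.vstack([a,b])[:,:,::-1])
E
```

```text
at [0.5202 0.2214 0.2127] [-1.7999e+02 -6.0000e-02  1.7320e+02] t 9.25 q7 34.5 F [-0.2 -0.5  0.2] w 0.698 g 0.0
-> slide [-0.004  -0.0013  0.2474] yaw -0.0011
```

View pics/c4.png

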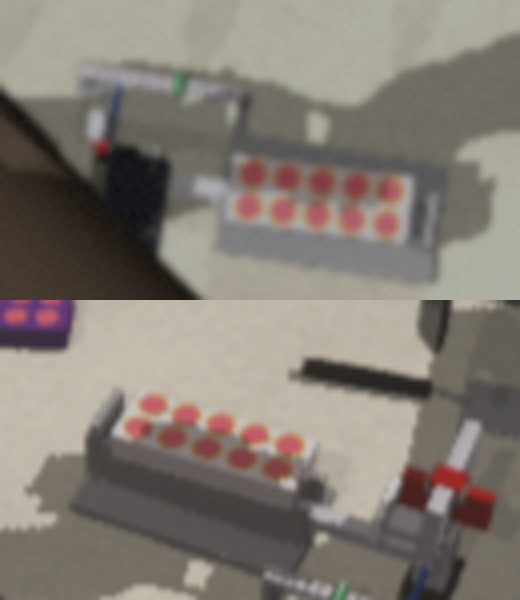

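The mould lies on the rails, cavities up, clear of the end stop (top crop: mould end at x=410, stop at 425 to 432). Now I'll go down over the fin and grip it.

Emit:
play_rows --rows '[{"slide": [-0.004,-0.001,0.04],"yaw": 0,"hand": 0.7},{"slide": [-0.004,-0.001,0.08],"yaw": 0,"hand": 0.7},{"slide": [-0.004,-0.001,0.12],"yaw": 0,"hand": 0.7},{"slide": [-0.004,-0.001,0.155],"yaw": 0,"hand": 0.7},{"slide": [-0.004,-0.001,0.185],"yaw": 0,"hand": 0.7},{"slide": [-0.004,-0.001,0.21],"yaw": 0,"hand": 0.7},{"slide": [-0.004,-0.001,0.23],"yaw": 0,"hand": 0.7},{"slide": [-0.004,-0.001,0.242],"yaw": 0,"hand": 0.7},{"slide": [-0.004,-0.001,0.247],"yaw": 0,"hand": 0.7},{"slide": [-0.004,-0.001,0.247],"yaw": 0,"hand": 0.7}]'

```text
t: 10.6
ee_pos: [0.5229, 0.2199, 0.0899]
tcp_rot: [180.0, 0.0, 172.9]
wrist_force: [0.2, -0.0, 0.3]
width: 0.7
grip_force: 0.0
```

Emit:
play_rows --rows '[{"slide": [0,0,0],"yaw": 0,"hand": 0.5},{"slide": [0,0,0],"yaw": 0,"hand": 0.3},{"slide": [0,0,0],"yaw": 0,"hand": 0.2},{"slide": [0,0,0],"yaw": 0,"hand": 0.1},{"slide": [0,0,0],"yaw": 0,"hand": 0},{"slide": [0,0,0],"yaw": 0,"hand": 0},{"slide": [0,0,0],"yaw": 0,"hand": 0},{"slide": [0,0,0],"yaw": 0,"hand": 0},{"slide": [0,0,0],"yaw": 0,"hand": 0},{"slide": [0,0,0],"yaw": 0,"hand": 0}]'

```text
t: 11.85
ee_pos: [0.5228, 0.22, 0.0898]
tcp_rot: [180.0, 0.0, 172.9]
wrist_force: [0.6, 3.6, -1.9]
width: 0.154
grip_force: 30.0
```

```bash
python3 - <<'E'
from h import *
y=np.array([np.sin(np.radians(6.7)),np.cos(np.radians(6.7))])
s=manip.sense();p=s['ee_pos'][:2]
r=np.array([.6365,.1497]);print('rel y to rider',(p-r)@y, 'rel x',(p-r)@[y[1],-y[0]])
t=p-((p-r)@y)*y
to([*t,.089],173.3)
E
```

```text
rel y to rider 0.05650340049490615 rel x -0.12114975615074976
at [0.5228 0.22   0.0898] [179.99   0.   172.86] t 11.85 q7 28.0 F [ 0.6  3.6 -1.9] w 0.154 g 29.98139351606369
-> slide [-0.0009 -0.113   0.0015] yaw -0.0049
```

Emit:
play_rows --rows '[{"slide": [0,-0.012,0],"yaw": 0,"hand": 0},{"slide": [0,-0.024,0],"yaw": 0,"hand": 0},{"slide": [0,-0.036,0],"yaw": 0,"hand": 0},{"slide": [0,-0.048,0],"yaw": 0,"hand": 0},{"slide": [0,-0.06,0],"yaw": 0,"hand": 0},{"slide": [-0.001,-0.072,0],"yaw": 0,"hand": 0},{"slide": [-0.001,-0.084,0],"yaw": 0,"hand": 0},{"slide": [-0.001,-0.096,0],"yaw": 0,"hand": 0},{"slide": [-0.001,-0.106,0],"yaw": 0,"hand": 0},{"slide": [-0.001,-0.106,0],"yaw": 0,"hand": 0}]'

```text
t: 13.1
ee_pos: [0.5148, 0.167, 0.0897]
tcp_rot: [-180.0, -0.1, 172.9]
wrist_force: [-8.0, 5.2, 3.2]
width: 0.154
grip_force: 30.0
```

```bash
python3 - <<'E'
from h import *
to([.52,.164,.0898],172.9)
im=[]
for n in('scene','top'):
    L=[cam(n) for _ in range(8)]; m=np.mean([l['img'].astype(float) for l in L],0); L[0]['m']=m; np.save(f'/tmp/{n}.npy',L[0],allow_pickle=True); im.append(m)
a=cv2.resize(im[0][222:262,262:322],(600,400),interpolation=cv2.INTER_CUBIC)
b=cv2.resize(im[1][152:172,188:228],(600,300),interpolation=cv2.INTER_CUBIC)
b=cv2.resize(b,(400,200));o=np.zeros((600,600,3));o[:400]=a;o[400:,:400]=b
cv2.imwrite('pics/c5.png',o.clip(0,255).astype(np.uint8)[:,:,::-1])
E
```

```text
at [0.5148 0.167  0.0897] [-1.7996e+02 -1.4000e-01  1.7289e+02] t 13.1 q7 32.3 F [-8.   5.2  3.2] w 0.154 g 30.002228915691376
-> slide [-0.0111 -0.0047 -0.0002] yaw -0.0001
```

View pics/c5.png

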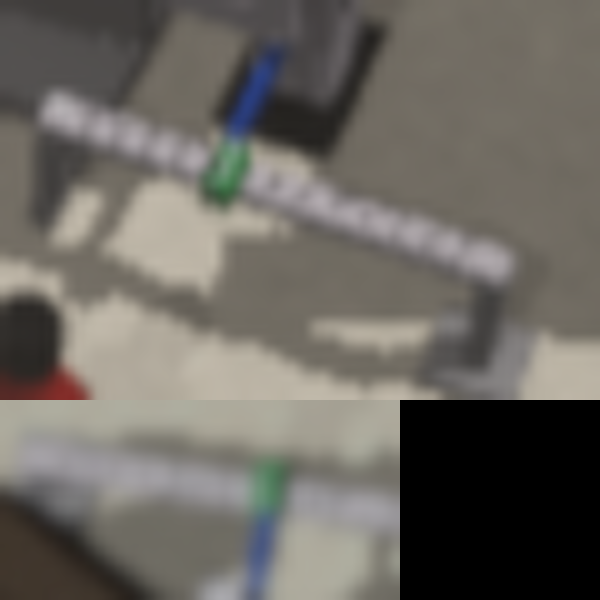

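The scene crop shows the pointer at (275,50) to (237,135), aimed close to the green rider at (228,165). The top crop shows the pointer at (258,590) to (263,515) below the rider at (268,485). Next I'll measure the stand-y offset with colour-weighted centroids.

```bash
cat >> h.py <<'E'
def gap(n,box,d=None,yaw=-6.7,N=8):
    if d is None:
        L=[cam(n) for _ in range(N)]; d=L[0]; d['m']=np.mean([l['img'].astype(float) for l in L],0)
    x0,x1,y0,y1=box; m=cv2.GaussianBlur(d['m'],(0,0),.6)[y0:y1,x0:x1]; R,G,B=m[...,0],m[...,1],m[...,2]
    a=np.radians(yaw); yh=np.array([-np.sin(a),np.cos(a),0]); xh=np.array([np.cos(a),np.sin(a),0]); out=[]
    for w,z in((G-np.maximum(R,B),.057),(B-np.maximum(R,G),.055)):
        w=np.where(w>12,w-12,0)
        v,u=np.nonzero(w>0); ww=w[v,u]; k=np.abs(u-np.average(u,weights=ww))<8; u,v,ww=u[k],v[k],ww[k]
        X=np.array([onz(d,(p+x0,q+y0),z) for p,q in zip(u,v)]); c=np.average(X,axis=0,weights=ww)
        out+=[c@yh]; print(n,len(u),'px',np.average(u+x0,weights=ww).round(2),np.average(v+y0,weights=ww).round(2),'xs',(c@xh).round(4),'ys',(c@yh).round(4))
    print(n,'pointer-rider mm',1000*(out[1]-out[0])); return d
BS=(270,310,224,246); BT=(195,225,152,172)
E
python3 - <<'E'
from h import *
for n,b in(('scene',BS),('top',BT)):
    gap(n,b,np.load(f'/tmp/{n}.npy',allow_pickle=True).item())
E
```

```text
scene 20 px 284.38 238.96 xs 0.6209 ys 0.2262
scene 33 px 286.94 230.96 xs 0.5863 ys 0.2233
scene pointer-rider mm -2.9183853665139536
top 18 px 214.42 159.56 xs 0.6172 ys 0.2238
top 17 px 213.49 166.92 xs 0.5908 ys 0.2239
top pointer-rider mm 0.07368638948196393
```

```bash
python3 - <<'E'
from h import *
a=np.radians(-6.7); yh=np.array([-np.sin(a),np.cos(a),0]); xh=np.array([np.cos(a),np.sin(a),0])
for n,b in(('scene',BS),('top',BT)):
    d=np.load(f'/tmp/{n}.npy',allow_pickle=True).item(); m=d['m']; x0,x1,y0,y1=b
    for nm,i,z in(('g',1,.057),('b',2,.055)):
        for v in range(y0,y1):
            r=m[v,x0:x1]; w=r[:,i]-np.delete(r,i,1).max(1); w=np.where(w>10,w-6,0)
            if w.sum()>25:
                u=np.average(np.arange(x0,x1),weights=w); X=onz(d,(u,v),z); print(n,nm,v,u.round(2),w.sum().round(0),'xs',(X@xh).round(4),'ys',(X@yh).round(4))
E
```

```text
scene g 237 284.86 76.0 xs 0.6132 ys 0.2252
scene g 238 284.8 87.0 xs 0.6169 ys 0.2262
scene g 239 284.15 98.0 xs 0.6214 ys 0.2256
scene g 240 283.82 98.0 xs 0.6254 ys 0.2259
scene g 241 283.95 57.0 xs 0.6289 ys 0.2274
scene b 227 288.79 52.0 xs 0.5688 ys 0.2237
scene b 228 288.21 95.0 xs 0.5734 ys 0.2232
scene b 229 287.84 121.0 xs 0.5777 ys 0.2234
scene b 230 287.38 131.0 xs 0.5821 ys 0.2233
scene b 231 286.9 128.0 xs 0.5865 ys 0.2232
scene b 232 286.47 130.0 xs 0.5909 ys 0.2232
scene b 233 285.95 120.0 xs 0.5953 ys 0.223
scene b 234 285.59 108.0 xs 0.5995 ys 0.2232
scene b 235 285.36 44.0 xs 0.6035 ys 0.2237
top g 158 214.56 57.0 xs 0.6228 ys 0.2241
top g 159 214.52 71.0 xs 0.6192 ys 0.2238
top g 160 214.39 63.0 xs 0.6156 ys 0.2237
top g 161 214.3 60.0 xs 0.612 ys 0.2236
top g 162 214.06 30.0 xs 0.6083 ys 0.224
top b 164 213.98 42.0 xs 0.6014 ys 0.2236
top b 165 213.81 57.0 xs 0.5978 ys 0.2237
top b 166 213.55 56.0 xs 0.5941 ys 0.2241
top b 167 213.48 57.0 xs 0.5906 ys 0.2239
top b 168 213.42 51.0 xs 0.587 ys 0.2236
top b 169 213.37 41.0 xs 0.5834 ys 0.2234
top b 170 213.04 36.0 xs 0.5797 ys 0.2241
```

```bash
python3 - <<'E'
from h import *
np.set_printoptions(linewidth=200)
for n,(x0,x1,y0,y1) in(('scene',(279,292,230,244)),('top',(208,221,154,170))):
    d=np.load(f'/tmp/{n}.npy',allow_pickle=True).item(); m=d['m'][y0:y1,x0:x1].round().astype(int)
    print(n,'cols',x0,'rows',y0); print('\n'.join(' '.join('%3d,%3d,%3d'%tuple(p) for p in r) for r in m))
a=np.radians(-6.7)
for n in('scene','top'):
    d=np.load(f'/tmp/{n}.npy',allow_pickle=True).item()
    # ray slope of stand x line through rider, and px of rider outline for ys=.224
    R=np.array([[np.cos(a),-np.sin(a),0],[np.sin(a),np.cos(a),0],[0,0,1]])
    for o in((.617,.2235,.059),(.607,.2235,.059),(.627,.2235,.059),(.627,.2235,.049),(.627,.2285,.059),(.627,.2185,.059),(.607,.2285,.059),(.607,.2185,.059)): print(n,o,proj(d,R@o).round(2))
E
```

```text
scene cols 279 rows 230
112,107, 97 111,106, 96 113,108, 98 114,108, 98 112,106, 97  90, 86, 78  55, 53, 51  42, 47, 72  43, 62,122  43, 58,110  58, 61, 78  74, 71, 73  75, 72, 72
113,107, 97 112,107, 97 112,108, 97 112,107, 97 105,100, 91  70, 67, 61  44, 44, 51  41, 55,104  42, 61,123  40, 49, 85  48, 48, 55  56, 54, 53  60, 57, 56
113,108, 98 112,107, 98 112,107, 97 110,105, 95  90, 86, 78  55, 53, 50  41, 45, 66  42, 60,120  41, 56,109  38, 42, 62  37, 36, 36  39, 36, 34  41, 39, 37
114,108, 99 114,108, 98 114,108, 99 109,104, 95  78, 74, 67  48, 48, 52  42, 53, 95  42, 61,121  40, 50, 86  38, 39, 46  38, 36, 34  38, 36, 33  38, 36, 33
115,109,102 110,105, 96 109,104, 95 110,105, 96  99, 94, 87  68, 70, 82  50, 66,118  45, 59,108  43, 46, 65  41, 39, 40  40, 38, 35  39, 37, 34  39, 37, 34
140,134,132 121,116,111 117,111,105 115,110,101 136,130,120  95,103,109  75, 91,125  72, 81,103  75, 74, 75  59, 56, 52  47, 44, 41  42, 40, 36  40, 37, 35
153,147,149 139,133,133 147,141,141 129,124,120 133,134,121 103,127,111 110,134,131  98,117,106 132,131,118 112,108, 98  94, 89, 82  78, 74,
[... 3629 characters left out ...]
ne (0.617, 0.2235, 0.059) [284.   237.33]
scene (0.607, 0.2235, 0.059) [285.03 234.96]
scene (0.627, 0.2235, 0.059) [282.96 239.73]
scene (0.627, 0.2235, 0.049) [282.72 241.82]
scene (0.627, 0.2285, 0.059) [284.54 240.23]
scene (0.627, 0.2185, 0.059) [281.38 239.23]
scene (0.607, 0.2285, 0.059) [286.6  235.45]
scene (0.607, 0.2185, 0.059) [283.47 234.47]
top (0.617, 0.2235, 0.059) [214.44 159.54]
top (0.607, 0.2235, 0.059) [214.07 162.31]
top (0.627, 0.2235, 0.059) [214.81 156.77]
top (0.627, 0.2235, 0.049) [215.14 157.19]
top (0.627, 0.2285, 0.059) [213.42 156.59]
top (0.627, 0.2185, 0.059) [216.21 156.94]
top (0.607, 0.2285, 0.059) [212.67 162.13]
top (0.607, 0.2185, 0.059) [215.46 162.48]
```

Combining both views, the pointer is about 1 mm too far in: the top view gives -0.4 mm, and the scene view, using the white line at (284.0,238.5), gives -1.9 mm. I'll ease it out by 1.1 mm while starting the slide along the fin.

Emit:
play_rows --rows '[{"slide": [0,0.002,0],"yaw": 0,"hand": 0},{"slide": [-0.006,0.002,0],"yaw": 0,"hand": 0},{"slide": [-0.013,0.002,0],"yaw": 0,"hand": 0},{"slide": [-0.02,0.002,0],"yaw": 0,"hand": 0},{"slide": [-0.027,0.002,0],"yaw": 0,"hand": 0},{"slide": [-0.034,0.002,0],"yaw": 0,"hand": 0},{"slide": [-0.041,0.002,0],"yaw": 0,"hand": 0},{"slide": [-0.048,0.002,0],"yaw": 0,"hand": 0},{"slide": [-0.055,0.003,0],"yaw": 0,"hand": 0},{"slide": [-0.06,0.003,0],"yaw": 0,"hand": 0}]'

```text
t: 15.15
ee_pos: [0.5349, 0.1668, 0.0871]
tcp_rot: [-179.8, -1.0, 173.2]
wrist_force: [-36.3, 9.6, 5.4]
width: 0.154
grip_force: 30.1
```

```bash
python3 - <<'E'
from h import *
to([.56,.163,.0898],172.9)
p=manip.sense()['ee_pos']; print('TCP ys',p@[.1167,.9932,0],'xs',p@[.9932,-.1167,0])
for n,b in(('scene',BS),('top',BT)):
    d=gap(n,b,N=6)
    H=cv2.cvtColor(d['img'],cv2.COLOR_RGB2HSV);m=cv2.inRange(H,(0,150,50),(6,255,255))|cv2.inRange(H,(174,150,50),(180,255,255))
    k,_,st,ce=cv2.connectedComponentsWithStats(m);print('red',[(st[i,4],*ce[i].round(1)) for i in range(1,k) if st[i,4]>=3 and (180<ce[i][0]<340) and 150<ce[i][1]<230])
E
```

```text
at [0.5349 0.1668 0.0871] [-179.76   -1.05  173.21] t 15.15 q7 34.1 F [-36.3   9.6   5.4] w 0.154 g 30.080804228782654
-> slide [-0.0507 -0.0017 -0.0062] yaw 0.0034
TCP ys 0.22812528325472609 xs 0.51175931198659
scene 21 px 284.31 238.93 xs 0.6209 ys 0.2259
scene 27 px 287.47 231.82 xs 0.5889 ys 0.2258
scene pointer-rider mm -0.10331547735825675
red [(np.int32(24), np.float64(287.2), np.float64(206.0)), (np.int32(30), np.float64(295.4), np.float64(204.1)), (np.int32(47), np.float64(302.4), np.float64(211.3))]
top 16 px 214.47 159.53 xs 0.6173 ys 0.2237
top 14 px 213.06 165.34 xs 0.5963 ys 0.2262
top pointer-rider mm 2.5070891779397364
red []
```

Emit:
play_rows --rows '[{"slide": [-0.005,-0.003,0],"yaw": 0,"hand": 0},{"slide": [-0.01,-0.003,0],"yaw": 0,"hand": 0},{"slide": [-0.014,-0.003,0],"yaw": 0,"hand": 0},{"slide": [-0.018,-0.003,0],"yaw": 0,"hand": 0},{"slide": [-0.022,-0.003,0],"yaw": 0,"hand": 0},{"slide": [-0.026,-0.003,0],"yaw": 0,"hand": 0},{"slide": [-0.03,-0.003,0],"yaw": 0,"hand": 0},{"slide": [-0.034,-0.003,0],"yaw": 0,"hand": 0},{"slide": [-0.038,-0.003,0],"yaw": 0,"hand": 0},{"slide": [-0.042,-0.003,0],"yaw": 0,"hand": 0}]'

```text
t: 17.0
ee_pos: [0.5534, 0.1631, 0.0864]
tcp_rot: [-179.7, -1.3, 173.3]
wrist_force: [-40.7, 9.7, 3.8]
width: 0.156
grip_force: 32.2
```

```bash
cat > m.py <<'E'
from h import *
s=manip.sense();p=s['ee_pos']; print('t',s['t'],'TCP ys',p@[.1167,.9932,0],'xs',p@[.9932,-.1167,0],p,s['tcp_rot'],'F',s['wrist_force'],s['width'])
for n,b in(('scene',BS),('top',BT)):
    d=gap(n,b,N=6)
    H=cv2.cvtColor(d['img'],cv2.COLOR_RGB2HSV);m=cv2.inRange(H,(0,130,45),(8,255,255))|cv2.inRange(H,(172,130,45),(180,255,255))
    k,_,st,ce=cv2.connectedComponentsWithStats(m);print('red',[(st[i,4],*ce[i].round(1)) for i in range(1,k) if st[i,4]>=3 and (190<ce[i][0]<340) and 150<ce[i][1]<230])
E
python3 m.py
```

```text
t 17.0 TCP ys 0.2265966872462597 xs 0.5305534323687986 [0.55335346 0.16312962 0.08638006] [-179.71861912   -1.2708306   173.25530362] F [-40.73532101   9.65321194   3.78229355] 0.1563955524346582
scene 19 px 284.2 239.3 xs 0.6224 ys 0.2261
scene 20 px 287.69 230.76 xs 0.5846 ys 0.2252
scene pointer-rider mm -0.8986528963840779
red [(np.int32(6), np.float64(196.7), np.float64(163.5)), (np.int32(4), np.float64(204.5), np.float64(164.0)), (np.int32(5), np.float64(212.4), np.float64(164.2)), (np.int32(9), np.float64(195.3), np.float64(168.1)), (np.int32(8), np.float64(203.5), np.float64(168.5)), (np.int32(9), np.float64(211.4), np.float64(168.7)), (np.int32(4), np.float64(246.0), np.float64(193.2)), (np.int32(7), np.float64(255.1), np.float64(195.7)), (np.int32(3), np.float64(243.0), np.float64(199.0)), (np.int32(6), np.float64(263.0), np.float64(198.5)), (np.int32(11), np.float64(272.0), np.float64(201.1)), (np.int32(8), np.float64(260.4), np.float64(203.8)), (np.int32(81), np.float64(289.0), np.float64(208.9)), (np.int32(8), np.float64(269.0), np.float64(206.8)), (np.int32(62), np.float64(300.1), np.float64(214.9))]
top 17 px 214.36 159.56 xs 0.6172 ys 0.2241Traceback (most recent call last):
  File "m.py", line 4, in <module>
    d=gap(n,b,N=6)
  File "h.py", line 27, in gap
    v,u=np.nonzero(w>0); ww=w[v,u]; k=np.abs(u-np.average(u,weights=ww))<8; u,v,ww=u[k],v[k],ww[k]
                                               ~~~~~~~~~~^^^^^^^^^^^^^^
    raise ZeroDivisionError(
        "Weights sum to zero, can't be normalized")
ZeroDivisionError: Weights sum to zero, can't be normalized
```

Emit:
play_rows --rows '[{"slide": [-0.003,-0.002,0],"yaw": 0,"hand": 0},{"slide": [-0.006,-0.002,0],"yaw": 0,"hand": 0},{"slide": [-0.009,-0.002,0],"yaw": 0,"hand": 0},{"slide": [-0.012,-0.002,0],"yaw": 0,"hand": 0},{"slide": [-0.014,-0.002,0],"yaw": 0,"hand": 0},{"slide": [-0.016,-0.002,0],"yaw": 0,"hand": 0},{"slide": [-0.018,-0.002,0],"yaw": 0,"hand": 0},{"slide": [-0.02,-0.002,0],"yaw": 0,"hand": 0},{"slide": [-0.02,-0.002,0],"yaw": 0,"hand": 0},{"slide": [-0.02,-0.002,0],"yaw": 0,"hand": 0}]'

```text
t: 18.85
ee_pos: [0.5571, 0.1633, 0.0862]
tcp_rot: [-179.7, -1.8, 173.4]
wrist_force: [-62.6, 13.2, 19.1]
width: 0.156
grip_force: 47.3
```

```bash
sed -i "s/for n,b in(('scene',BS),('top',BT))/for n,b in(('scene',BS),)/" m.py; python3 m.py | grep -v red; python3 - <<'E'
from h import *
s=cam('scene'); cv2.imwrite('pics/c6.png',cv2.resize(s['img'][180:255,250:330],(640,600),interpolation=cv2.INTER_CUBIC)[:,:,::-1])
E
```

```text
t 18.85 TCP ys 0.22716598577732094 xs 0.5342404785770497 [0.55708163 0.16326476 0.08622631] [-179.67213314   -1.7877219   173.43450424] F [-62.58400683  13.22020211  19.05812461] 0.15587501229668677
scene 20 px 284.0 239.49 xs 0.6233 ys 0.2257
scene 23 px 288.11 230.41 xs 0.5828 ys 0.2259
scene pointer-rider mm 0.18475305938148168
```

View pics/c6.png

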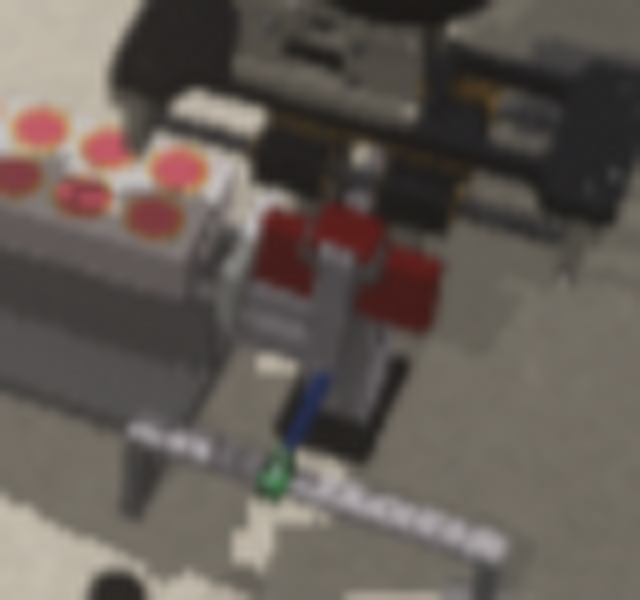

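The scene crop shows the red lever pushed along the fin (saddle at (348,228)), the pointer at (322,378) to (290,445) ending at the rider at (277,468), and the mould still on the rails. I'll check lever travel and pointer offset numerically.

```bash
cat > n.py <<'E'
from h import *
a=np.radians(-6.7); yh=np.array([-np.sin(a),np.cos(a),0]); xh=np.array([np.cos(a),np.sin(a),0])
L=[cam('scene') for _ in range(6)]; d=L[0]; m=np.mean([l['img'].astype(float) for l in L],0)
bl=[]
for v in range(224,236):
    r=m[v,276:300]; w=r[:,2]-r[:,:2].max(1); w=np.where(w>10,w-6,0)
    if w.sum()>25: X=onz(d,(np.average(np.arange(276,300),weights=w),v),.055); bl.append(X@yh); print(v,'ptr xs',(X@xh).round(4),'ys',(X@yh).round(4))
print('pointer',np.median(bl))
for v in range(236,241): print(v,' '.join('%3d,%3d,%3d'%tuple(p) for p in m[v,280:290].round().astype(int)))
E
python3 n.py; python3 - <<'E'
from h import *
d=cam('scene'); xh=np.array([.9932,-.1167,0])
print('saddle before',onz(d,(312.3,207.5),.132)@xh,'now',onz(d,(250+348.5/8-.5,180+228.5/8-.5),.132)@xh)
print('fin +x end before',onz(d,((512.5)/4.286+189.5,(376.5)/4.286+129.5),.13)@xh,'now',onz(d,(250+334/8-.5,180+250/8-.5),.13)@xh)
E
```

```text
227 ptr xs 0.5677 ys 0.2263
228 ptr xs 0.5723 ys 0.2258
229 ptr xs 0.5765 ys 0.2262
230 ptr xs 0.581 ys 0.2259
231 ptr xs 0.5854 ys 0.226
232 ptr xs 0.5899 ys 0.2256
233 ptr xs 0.5942 ys 0.2256
234 ptr xs 0.5985 ys 0.2256
pointer 0.22587604744412165
236  97, 92, 90 104, 99, 97 105,100, 96  94, 95, 85  84, 99, 80  77, 92, 85  66, 77, 76 123,120,112 110,105, 96  94, 89, 82
237  98, 94, 95 106,102,102 104,100,100  78, 85, 74  75, 94, 75  74, 95, 76  71, 86, 69 152,148,134 156,148,136 148,142,129
238 100, 96, 97 106,101,102  91, 92, 89  70, 87, 71 101,119,104  74, 99, 77  64, 79, 62 128,124,116 147,141,132 158,152,141
239  93, 89, 89  95, 93, 92  76, 97, 78  85,118, 91 101,136,108  72,110, 78  76, 90, 76 110,107,106 122,116,116 134,128,124
240  99, 94, 89  95, 93, 87  68, 90, 68  78,114, 85  74,125, 84  71,112, 77 112,118,111 141,136,138 134,128,132 134,128,131
saddle before 0.5339651113212385 now 0.5585502474969883
fin +x end before 0.5745129365466658 now 0.5693430495462364
```

Emit:
play_rows --rows '[{"slide": [0.001,-0.0005,0],"yaw": 0,"hand": 0},{"slide": [0.002,-0.001,0],"yaw": 0,"hand": 0},{"slide": [0.003,-0.0015,0],"yaw": 0,"hand": 0},{"slide": [0.004,-0.002,0],"yaw": 0,"hand": 0},{"slide": [0.004,-0.002,0],"yaw": 0,"hand": 0},{"slide": [0.004,-0.002,0],"yaw": 0,"hand": 0},{"slide": [0.004,-0.002,0],"yaw": 0,"hand": 0},{"slide": [0.004,-0.002,0],"yaw": 0,"hand": 0},{"slide": [0.004,-0.002,0],"yaw": 0,"hand": 0},{"slide": [0.004,-0.002,0],"yaw": 0,"hand": 0}]'

```text
t: 20.8
ee_pos: [0.5569, 0.1619, 0.0863]
tcp_rot: [-179.7, -1.6, 173.4]
wrist_force: [-55.7, 13.7, 13.3]
width: 0.155
grip_force: 46.0
```

```bash
python3 n.py; python3 m.py | grep -v red
```

```text
227 ptr xs 0.5684 ys 0.2245
228 ptr xs 0.5726 ys 0.225
229 ptr xs 0.5773 ys 0.2244
230 ptr xs 0.5816 ys 0.2247
231 ptr xs 0.5859 ys 0.2248
232 ptr xs 0.5904 ys 0.2243
233 ptr xs 0.5947 ys 0.2244
234 ptr xs 0.5991 ys 0.2241
pointer 0.2244705644232874
236  96, 92, 90 104, 99, 97 106,102, 98 106,107, 96  89,102, 88  79, 93, 88  75, 90, 82 129,127,115 112,106, 97  94, 89, 81
237  99, 94, 95 107,102,103 106,102,101  89, 95, 84  80, 98, 80  75, 98, 78  77, 95, 74 153,150,135 156,148,136 148,142,129
238 100, 96, 97 106,102,103  91, 92, 89  71, 88, 72 101,121,104  76,112, 81  65, 87, 65 128,125,116 150,144,136 159,152,142
239  93, 88, 88  95, 93, 92  76, 97, 78  84,118, 91 101,136,109  74,120, 82  77, 94, 77 113,110,110 146,140,141 143,137,134
240  99, 94, 90  95, 92, 87  69, 90, 69  78,114, 85  74,125, 84  71,113, 77 113,118,111 143,138,140 152,146,149 142,136,138
t 21.1 TCP ys 0.22581090675262044 xs 0.5341973286466314 [0.55688065 0.16192402 0.08626904] [-179.70116569   -1.62622292  173.37024848] F [-55.50037017  13.51367872  13.08811951] 0.155584865914128
scene 19 px 284.18 239.33 xs 0.6225 ys 0.226
scene 25 px 287.72 230.21 xs 0.5825 ys 0.2246
scene pointer-rider mm -1.4728195310650394
```

```bash
python3 -c "
from rig import manip
print(manip.sign_off())"
```

```text
the job is handed in; nothing more can be done
None
```

The job is handed in at about 21 s: the pale mould lies cavities up on the rails and released, the leg is still held by the fin with its pointer at the green mark (to about 1 mm), and the red lever is pushed to its stop. I judged the lever closed from the jump in push force and about 22 mm of travel in the images. No verdict came back.

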